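Feed a blank under the press past the slide's spring catch

TASK

The press's feed slide, with a blank lying in its nest, is held back by the red spring catch that stands up in the slide's finger slot. With a fingertip press the catch down and, keeping it down, push the slide over it towards the press, then on all the way to the end stop, so that the blank is under the punch and the catch has sprung up again behind the slide. Nothing is to be picked up: leave the blank lying in its nest, and the hammer, oil can and tray where they are.

Things in the scene. Friction and masses are not known exactly. Their poses are not given: they have to be found in the camera images.
- press: Green bench arbor press and its steel push-feed on a 150 x 500 x 12 mm bed plate, one fixed piece, up to 0.44 m tall. Origin on the table right under the middle of the red catch. Its y axis is the feed direction (the way the slide is pushed), x across, z up. Along both sides of the slide run keeper strips: 68 mm gap between them, tops 74 mm above the table, to 160 mm ahead of the origin.
- catch_top (a point): Middle of the top face of the red spring catch, a steel block 30 mm (press x) by 40 mm (press y) standing up in the slide's finger slot. Up, its top is 64 mm above the table, 4 mm proud of the slide. It moves only straight down, and springs up by itself when nothing holds it.
- catch (a joint): How far the catch is pressed down, in m: 0 up, 0.018 fully down on its stop. The spring needs about 5 N to start, 10 N fully down. At 0.014 its top is level with the slide's underside; it must be 0.015 or more down for the slide to pass.
- slide (a joint): How far the slide is pushed towards the press, in m: 0 fully back, 0.076 at the end stop. Starts at 0 to 0.003; blocked at 0.005 by the upright catch. It takes 3 to 6 N and stays where it is left. From about 0.008 to 0.073 its tail bar lies over the catch and keeps it down; past 0.073 the catch springs up behind the tail and locks it.
- slot (a point): Centre of the finger slot at the slide's top face, 60 mm above the table; moves with the slide. The slot goes right through the 10 mm thick, 80 mm wide bright slide: 40 mm wide (press x) by 48 mm long (press y), so the front edge to push on is 24 mm ahead of this point. Behind it is a 28 mm tail bar. Below the slide a 52 mm wide channel is free down to 38 mm above the table.
- nest (a point): Middle of the floor of the nest, a low brass frame on the slide, 176 mm ahead of the slot's centre and 60 mm above the table, in which the blank lies with about 2 mm play; moves with the slide.
- blank_center (a point): Centre of the dark steel blank, a loose plate 36 x 50 x 6 mm of about 85 g lying in the nest; it rides along with the slide.
- punch_tip (a point): Lower end of the punch in the press's ram, fixed, 100 mm above the table and 251 mm ahead of the press's origin along its y. Over it hangs the press's head, 75 mm wide, which begins 203 mm ahead of the origin with its underside 190 mm above the table.
- hammer: Loose hammer, wooden handle and dark steel head, 0.26 m long, lying on the bench along the far side of the feed; a bystander. Origin under the middle of its length.
- oiler: Loose copper oil can, 72 mm across, 92 mm tall, with a thin brass spout up to 168 mm, standing on the bench 130 to 180 mm to the far side of the feed and 90 to 140 mm behind the catch; a bystander. Origin under its middle.
- tray: Loose blue steel tray of blanks, 140 x 100 x 35 mm, on the bench behind the rear end of the feed; a bystander. Origin under its middle.
Mind the look-alikes: they are no part of the job. Of the things like the part that bears blank_center, leave any that is pink or turquoise; of the rest the larger one is meant.

How it is judged:
On the way, in this order (a step that is already met when the one before it is completed fails the run):
1. a fingertip has pressed the catch down clear of the slide while the slide is still back (value of joint catch above 0.0135 m and value of joint slide below 0.012 m and contact force between the fingers and press above 2 N), for 0.05 s.
2. the slide is drawn over the held-down catch (value of joint catch above 0.0125 m and value of joint slide between 0.015 and 0.07 m), for 0.1 s.
At the end, for the whole second after the job is handed in: The slide is home (within 4 mm of its end stop), the catch is up again behind it (within 2 mm of fully up), and the blank lies flat in its nest under the punch (within 8 mm) (value of joint slide above 0.072 m and value of joint catch below 0.002 m and horizontal distance between blank_center and punch_tip below 0.008 m and horizontal distance between blank_center and nest below 0.005 m and height (world z) of blank_center below 0.066 m); the robot touches nothing.
It fails at once if the blank is lifted or knocked out of its nest (height (world z) of blank_center above 0.07 m or horizontal distance between blank_center and nest above 0.008 m).
It fails at once if the hammer, oil can or tray is moved (distance of any of hammer, oiler, tray from where it was at the start of the episode above 0.015 m).
It also fails if it takes over 32 s, if anything falls off the work surface, if the arm or the gripper's body presses on something with over 40 N, if the wrist force passes 120 N, or if a joint passes its speed limit or range.

ROBOT

A 6-joint arm with a two-finger parallel gripper is mounted at the origin on the work surface. World frame = base frame: x ahead of the robot, y to its left, z up, the work surface at z = 0. Lengths are in m, angles in rad, forces in N, time in s.
With the tool pointing down it reaches from about 0.35 to 0.975 m from the base axis. Payload 4.9 kg.
Tool frame: the origin (TCP) lies on the mounting face of the last link; the fingertips stand 173 mm ahead of it and the grasp point (between the pads) lies ctrl.pinch_z ahead of it (ctrl.pinch_z is the distance from the TCP to the grasp point, in m); z points along the fingers, y is the line along which they close (so a half turn about z gives the same grasp; the last joint's range is limited). The gripper opens to 85 mm and grips with 20 to 120 N. Pads are 22 mm wide; open, the fingers measure 114 mm over their backs; the gripper's body (76 mm by 85 mm) begins 54 mm behind the grasp point. The pads swing forward as they close: fully open they stand 13 mm farther back than shut.
Start: joints at [-1.33, 0.053, 1.613, -0, 1.476, -0.119], TCP at [0.22, -0.585, 0.405] pointing down, gripper open.
Joint ranges: [-3.01, 3.01], [-1.01, 2.22], [0.06, 2.58], [-1.02, 4.17], [0.09, 2.62], [-3.14, 3.14]. Speed limits (rad/s): [2.57, 2.57, 3.14, 3.14, 3.14, 3.14].

INTERFACE

Orientations are given as a rotation vector (axis times angle).
In Python, from station import telemetry, eyes, ctrl gives the robot as it stands.
- The arm moves only by the tool apply_moves, never from a script. Its argument "plan" is a list of rows, each a list of 5 numbers: the finger opening in m, from 0 to 0.0854, then the shift along the tool's x, y, z in m, then the turn about the tool's z in rad. In form: [[jaw, x, y, z, roll], ...]. A call has 1 to 12 rows; each row is the pose to reach, as a shift and turn from the pose commanded when the call began, along the tool's axes at that moment; what a row does not reach only later rows make up. A row lasts 1/12 s, in which the tool goes at most 41.7 mm and 7.16 degrees, less where a joint would pass 70% of its speed; a pose out of reach is approached as far as the arm can. A call with a gripper value outside its range is refused whole. The fingers move at their own pace and stop on an object; "newtons" is the grip in N (left out, the last holds). Time passes only in rows, so rows that repeat a pose let the fingers close. It gives the time, the measured TCP pose, the force, the opening and the grip force at its end, in the units of the state.
- telemetry.get_obs(): the state, without advancing time (a new reading comes with each control period).
- eyes.get_image(name): name is "scene" or "top" or "wrist"; returns a dict with "img" (480x640x3 uint8, blue, green, red), "range_z" (480x640 float32, m along the optical axis (not along the pixel's ray), 0 where there is no reading), "K" (3x3 intrinsics, pixels), "pose" (4x4, takes a point from camera to world coordinates); the wrist camera has in their place "hand_eye" (4x4, takes a point from camera to tool coordinates, whose origin is the TCP and whose axes are the flange's). Camera axes: x right, y down, z forward; pixel columns grow to the right and rows downward; lengths in m; the calibration is good to about 2 mm. A picture is of the moment at which its call begins: read the wrist's pose just before it.
- ctrl.finish_job(): hands the job in; it is judged then, once.
Trained networks look in a picture, given as the dict that the camera call returned (one of the last four; its "shot" number tells which), for a name from the list of things; names that differ only in an ending like _2 or _b are one class to them, and where a whole thing is asked for, a point or a joint stands for the part that bears it (a point fixed in the world has none). Each returns a list of dicts, best first, with "confidence" (0 to 1); they miss things now and then, are a little off and sometimes report something else, mostly with a low value. They report only what shows in the picture. A call takes as long as a camera call. They do not tell look-alikes from the thing itself.
- eyes.search_frame(thing, picture): "box" ([left, top, right, bottom] in pixels, round what is visible of it).
- eyes.outline_of(thing, picture): "region" (480x640 bool, what is visible of it) and "box" ([left, top, right, bottom] in pixels, round what is visible of it).
- eyes.tip_of(thing, picture): "point" ([column, row] in pixels: a listed point, or the origin of a listed thing).
The state is a dict: "t": time; "q": joint angles; "dq": joint speeds; "effort": joint torques, N m; "tool_pos": TCP position; "tool_rot": TCP orientation; "contact_force": force on the tool from outside, world axes, zero at the start; "wrist_torque": the same for the moment, N m; "opening": finger opening in m; "grip_force": force on a finger pad.
Only numpy, scipy, OpenCV 4.12 (cv2) and the standard library are available. Lean on these libraries where they do the work, as an engineer would, in place of code of your own. Each camera call takes 0.05 s, during which the arm holds its last target. There are 200 camera calls.

## Working session

There is one attempt and no reset: what is moved stays moved. The work goes in short steps, Python scripts to look and compute and a tool call to move; the robot and the scene stay as the last step left them, time stands still between calls to the robot, and variables do not carry over. Pictures are saved under pics/ and viewed, at most 10 in all, crops included, and the job is handed in when it is done.

Besides the shell and the picture viewer there is one more tool, called after "Call:" as a command line: name --pt "numbers of a row" for each row, then --argument value for the rest. apply_moves: Moves the arm, as the interface text tells. Its arguments: {"type":"object","properties":{"plan":{"type":"array","items":{"type":"array","items":{"type":"number"}}},"newtons":{"type":"number"}},"required":["plan"]}

```bash
mkdir -p pics; cat > h.py <<'E'
import numpy as np, cv2
from scipy.spatial.transform import Rotation as R
from station import telemetry, eyes, ctrl
def world(p,uv,pose=None,r=2):
    u,v=int(round(uv[0])),int(round(uv[1]))
    d=p["range_z"][max(v-r,0):v+r+1,max(u-r,0):u+r+1]; d=d[d>0]
    if len(d)==0: return None
    z=np.median(d); c=np.linalg.inv(p["K"])@[uv[0],uv[1],1]*z
    T=p["pose"] if pose is None else pose@p["hand_eye"]
    return (T@np.r_[c,1])[:3]
def tool():
    o=telemetry.get_obs(); T=np.eye(4); T[:3,:3]=R.from_rotvec(o["tool_rot"]).as_matrix(); T[:3,3]=o["tool_pos"]; return T
E
python3 - <<'E'
from h import *
np.set_printoptions(precision=4,suppress=True)
o=telemetry.get_obs();print(o["t"],o["tool_pos"],o["tool_rot"],ctrl.pinch_z,o["contact_force"])
print(tool()[:3,:3])
for c in ("top","scene"):
    p=eyes.get_image(c); cv2.imwrite(f"pics/{c}1.png",p["img"])
    for n in ("catch_top","slot","nest","blank_center","punch_tip","press","hammer","oiler","tray"):
        for k in eyes.tip_of(n,p)[:3]: print(c,n,round(k["confidence"],2),np.round(k["point"],1),world(p,k["point"]))
E
```

```text
0.0 [ 0.22   -0.5847  0.4035] [-3.0889 -0.5617  0.0002] 0.1547 [ 0.8848 -0.5694  0.4894]
[[ 0.936   0.3521 -0.0005]
 [ 0.3521 -0.936   0.002 ]
 [ 0.0002 -0.002  -1.    ]]
top catch_top 0.71 [388.2 275.2] [ 0.4897 -0.1767  0.0646]
top catch_top 0.41 [451.3 190.2] [ 0.6347 -0.284   0.065 ]
top slot 0.89 [384. 273.] [ 0.4933 -0.1697  0.0644]
top nest 0.66 [281.4 252. ] [0.5271 0.0027 0.0669]
top blank_center 0.67 [218.5 165.8] [0.6896 0.1253 0.0046]
top blank_center 0.61 [345.2 360.6] [ 0.3429 -0.1069  0.0074]
top blank_center 0.59 [280.6 252.3] [0.5266 0.004  0.0669]
top punch_tip 0.84 [237.5 239.8] [0.5162 0.0319 0.3452]
top press 0.63 [381.  273.6] [ 0.4923 -0.1646  0.065 ]
top hammer 0.91 [341.7 181. ] [ 0.6585 -0.0988  0.0238]
top oiler 0.86 [452.7 190.9] [ 0.6331 -0.2859  0.0672]
scene catch_top 0.7 [299.8 224.5] [ 0.4887 -0.1721  0.063 ]
scene slot 0.58 [295.6 225.5] [ 0.4987 -0.1746  0.0645]
scene slot 0.18 [295.9 249.9] [ 0.5632 -0.1166  0.0619]
scene nest 0.59 [357.7 263.4] [0.5331 0.0045 0.0651]
scene blank_center 0.87 [356.8 261.8] [0.5313 0.0013 0.0662]
scene blank_center 0.69 [358.2 375.6] [0.6967 0.1214 0.0051]
scene blank_center 0.53 [363.8 231.3] [ 0.3524 -0.1045  0.0047]
scene punch_tip 0.56 [390. 264.] [0.5492 0.079  0.1047]
scene press 0.58 [295.5 252.6] [ 0.5629 -0.1183  0.0549]
scene hammer 0.96 [270.9 308.8] [ 0.682  -0.0706  0.0227]
scene oiler 0.9 [202.3 258.6] [ 0.6681 -0.2692  0.0366]
scene tray 0.93 [239.3 223.3] [ 0.5263 -0.3199  0.0322]
```

View pics/top1.png

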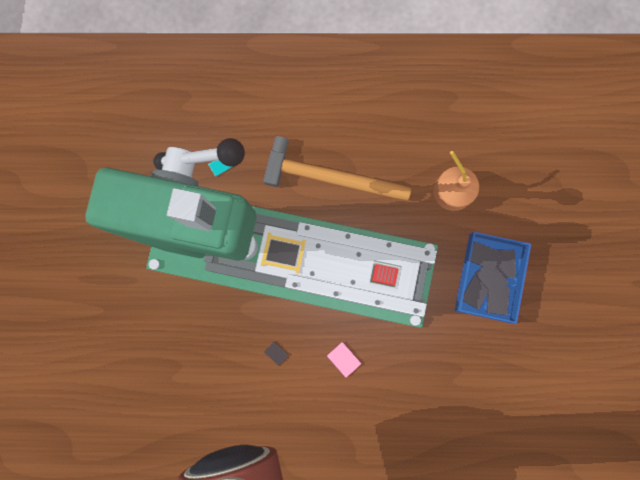

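View pics/scene1.png

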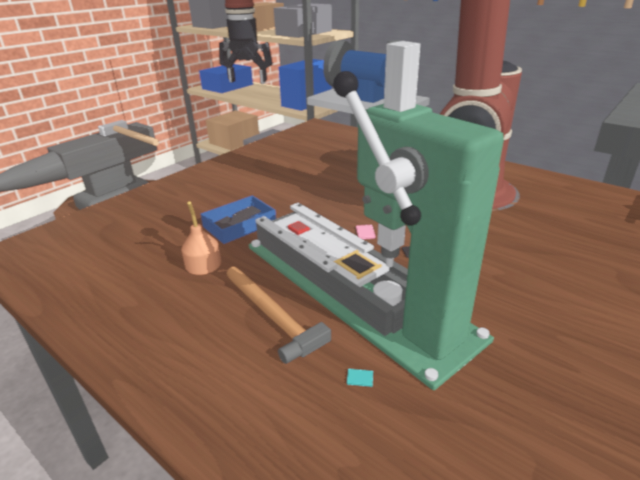

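The blank in the nest (top 281,252) is the larger dark one. The small dark plate (276,353), the pink plate (344,360) and the turquoise plate (219,166) are look-alikes on the table. I'll leave all three alone. Next I'll measure the feed axis.

```bash
python3 - <<'E'
from h import *
np.set_printoptions(precision=4,suppress=True)
p=eyes.get_image("top"); hsv=cv2.cvtColor(p["img"],cv2.COLOR_BGR2HSV)
v,u=np.mgrid[:480,:640]; z=p["range_z"]
P=np.einsum('ij,jhw->ihw',np.linalg.inv(p["K"]),np.stack([u*z,v*z,z]))
W=np.einsum('ij,jhw->hwi',p["pose"][:3,:3],P)+p["pose"][:3,3]
H,S,V=[hsv[...,i].astype(int) for i in range(3)]
def roi(a,b,c,d): m=np.zeros(H.shape,bool); m[b:d,a:c]=1; return m
red=roi(360,255,410,295)&((H<8)|(H>172))&(S>130)
brass=roi(255,225,312,280)&(H>12)&(H<35)&(S>110)&(W[...,2]>.055)
for n,m in (("red",red),("brass",brass)):
    w=W[m]; r=cv2.minAreaRect((w[:,:2]*1000).astype(np.float32)); print(n,m.sum(),w.mean(0),np.median(w[:,2]),r)
# keeper strips: height 74
k=(np.abs(W[...,2]-.074)<.0025)&roi(255,200,450,330)&(S<60)
w=W[k][:,:2]; r=cv2.minAreaRect((w*1000).astype(np.float32)); print("keepers",k.sum(),r)
r0=cv2.resize(p["img"][200:340,220:460],None,fx=3.3,fy=3.3,interpolation=cv2.INTER_CUBIC); cv2.imwrite("pics/crop.png",r0)
E
```

```text
red 268 [ 0.4902 -0.1698  0.0632] 0.0641186272660128 ((491.0886535644531, -171.22193908691406), (38.30473327636719, 28.067489624023438), 78.23432159423828)
brass 337 [0.5265 0.0009 0.0702] 0.06440989865515478 ((507.8352966308594, -32.04518127441406), (152.3212432861328, 70.634033203125), 60.057952880859375)
keepers 853 ((500.87835693359375, -127.79063415527344), (238.77938842773438, 111.56498718261719), 78.4708251953125)
```

View pics/crop.png

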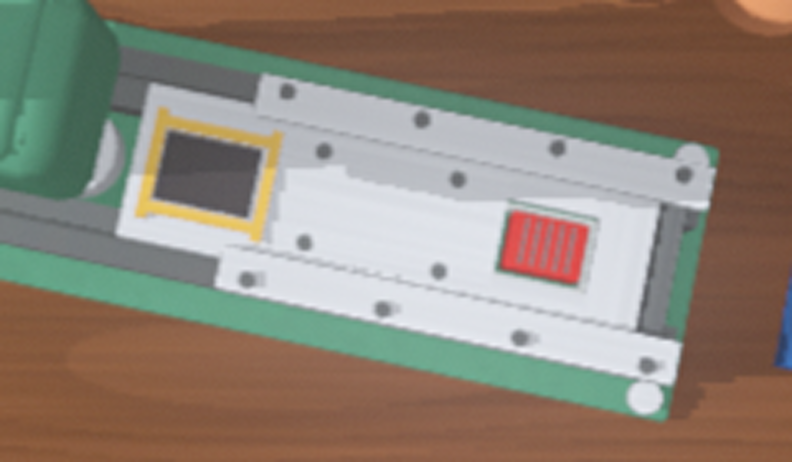

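The crop confirms it: the dark blank sits in the brass nest, and the red catch is in the slot. Feed heading is 78.3° and the catch is at (0.4905, -0.171). The nest lies about 178 mm ahead of it, which fits. Moving over the catch with the fingers shut.

Call:
apply_moves --pt "0 0.02 -0.015 0 0.05" --pt "0 0.053 -0.039 0 0.12" --pt "0 0.086 -0.063 0 0.2" --pt "0 0.12 -0.088 0 0.28" --pt "0 0.153 -0.112 0 0.36" --pt "0 0.186 -0.136 0 0.44" --pt "0 0.22 -0.161 0.01 0.52" --pt "0 0.253 -0.185 0.02 0.564" --pt "0 0.286 -0.21 0.03 0.564" --pt "0 0.32 -0.234 0.035 0.564" --pt "0 0.353 -0.259 0.04 0.564" --pt "0 0.38 -0.278 0.04 0.564" --newtons 60

```text
t: 2.05
tool_pos: [0.4783, -0.1885, 0.3637]
tool_rot: [-3.124, 0.319, 0.002]
contact_force: [0.8, -1.0, -0.2]
opening: -0.0001
grip_force: 0.0
```

Call:
apply_moves --pt "0 0.019 -0.014 0.02 0" --pt "0 0.019 -0.014 0.02 0" --pt "0 0.019 -0.014 0.02 0"

```text
t: 2.3
tool_pos: [0.4995, -0.1801, 0.3434]
tool_rot: [-3.125, 0.316, 0.004]
contact_force: [0.0, -0.6, 0.6]
opening: 0.0
grip_force: 0.0
```

```bash
cat > m.py <<'E'
from h import *
np.set_printoptions(precision=4,suppress=True)
T=tool(); o=telemetry.get_obs(); print(o["t"],o["opening"],o["contact_force"]); print(T)
C=np.array([.4905,-.171,.064]); a=np.radians(78.3); f=np.array([np.cos(a),np.sin(a),0])
print("tool -y heading",np.degrees(np.arctan2(-T[1,1],-T[0,1])))
print("tip",T[:3,3]+T[:3,2]*.173,"catch in tool",T[:3,:3].T@(C-T[:3,3]))
E
python3 - <<'E'
from m import *
p=eyes.get_image("wrist"); cv2.imwrite("pics/w1.png",p["img"])
for n in("catch_top","slot"):
    for k in eyes.tip_of(n,p)[:2]: print(n,k["confidence"],k["point"],world(p,k["point"],T))
hsv=cv2.cvtColor(p["img"],cv2.COLOR_BGR2HSV); m=((hsv[...,0]<8)|(hsv[...,0]>172))&(hsv[...,1]>130)
n,l,st,ce=cv2.connectedComponentsWithStats(m.astype(np.uint8))
for i in range(1,n):
    if st[i,4]>300:
        vu=np.argwhere(l==i)[::5]; w=np.array([x for x in (world(p,(b,c),T,0) for c,b in vu) if x is not None])
        print(st[i],ce[i],cv2.minAreaRect((w[:,:2]*1000).astype(np.float32)),np.median(w[:,2]))
E
```

```text
2.3 3.535172867539927e-05 [ 0.0455 -0.5875  0.5895]
[[ 0.9797 -0.2005 -0.0027  0.4995]
 [-0.2005 -0.9797  0.0011 -0.1801]
 [-0.0029 -0.0005 -1.      0.3434]
 [ 0.      0.      0.      1.    ]]
tool -y heading 78.43573683978103
tip [ 0.4991 -0.18    0.1704] catch in tool [-0.0099 -0.007   0.2794]
catch_top 0.94 [307.7, 243.7] [ 0.4957 -0.169   0.0652]
[279 224  61  43 869] [308.6974 238.7595] ((494.6304016113281, -170.84381103515625), (35.74885559082031, 26.32299041748047), 82.08203125) 0.0648753435168531
```

View pics/w1.png

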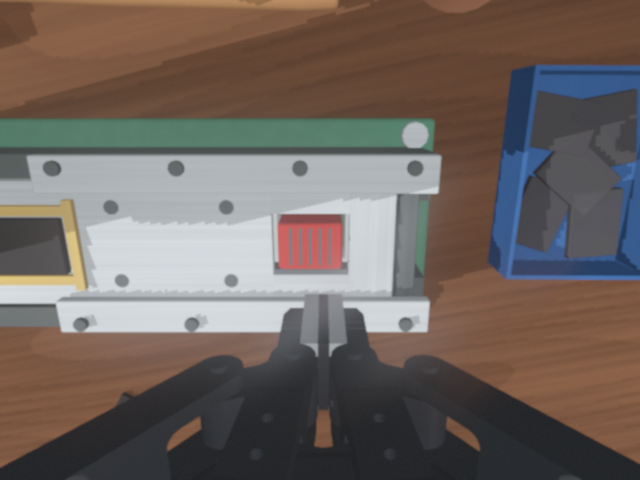

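The wrist view shows the catch (308,240) centred in the slot (275–348, 213–272). The tray is clear of the arm. Going lower and measuring again.

Call:
apply_moves --pt "0 -0.004 -0.004 0.025 0" --pt "0 -0.008 -0.008 0.055 0" --pt "0 -0.008 -0.008 0.07 0" --pt "0 -0.008 -0.008 0.07 0" --pt "0 -0.008 -0.008 0.07 0"

```text
t: 2.87
tool_pos: [0.4925, -0.1725, 0.2749]
tool_rot: [-3.125, 0.323, 0.001]
contact_force: [-0.4, 0.3, 0.5]
opening: -0.0005
grip_force: 0.0
```

```bash
python3 - <<'E'
from m import *
for cam in("wrist","top","scene"):
    p=eyes.get_image(cam); 
    if cam!="top": cv2.imwrite(f"pics/{cam}2.png",p["img"] if cam=="wrist" else cv2.resize(p["img"][180:300,230:400],None,fx=4,fy=4))
    for n in("catch_top","slot"):
        for k in eyes.tip_of(n,p)[:1]: print(cam,n,k["confidence"],k["point"],world(p,k["point"],T if cam=="wrist" else None))
    if cam=="wrist":
        # keeper strips: points at z~.074 -> inner edges in press x
        v,u=np.mgrid[:480:2,:640:2]; z=p["range_z"][::2,::2]
        c=np.linalg.inv(p["K"])@np.stack([(u*z).ravel(),(v*z).ravel(),z.ravel()])
        M=T@p["hand_eye"]; W=(M[:3,:3]@c).T+M[:3,3]
        a=np.radians(78.3); rel=W-C; y=rel[:,:2]@[np.cos(a),np.sin(a)]; x=rel[:,:2]@[np.sin(a),-np.cos(a)]
        for lo in (-.03,.0,.03,.05):
            k=(np.abs(W[:,2]-.0745)<.004)&(y>lo)&(y<lo+.02)&(abs(x)<.08)&(z.ravel()>0)
            xs=np.sort(x[k]); 
            if len(xs)>5: print(lo,len(xs),"left inner",xs[xs<0].max() if (xs<0).any() else None,"right inner",xs[xs>0].min() if (xs>0).any() else None, xs[[0,-1]])
E
```

```text
2.8667 -0.0005269697806432453 [-0.4446  0.31    0.4791]
[[ 0.9789 -0.2044 -0.0004  0.4925]
 [-0.2044 -0.9789  0.0001 -0.1725]
 [-0.0004 -0.     -1.      0.2749]
 [ 0.      0.      0.      1.    ]]
tool -y heading 78.2057219998678
tip [ 0.4925 -0.1725  0.1019] catch in tool [-0.0022 -0.001   0.2109]
wrist catch_top 0.6 [317.6, 276.1] [ 0.4939 -0.1697  0.065 ]
-0.03 294 left inner -0.030289105286209542 right inner 0.037674587848361696 [-0.038   0.0584]
0.0 326 left inner None right inner 0.037700469118599304 [0.0377 0.0584]
0.03 354 left inner -0.031018498223324035 right inner 0.03689732162941342 [-0.0402  0.0585]
0.05 348 left inner -0.03128137044378703 right inner 0.03692722541899063 [-0.0432  0.0585]
top slot 0.6 [387.8, 272.1] [ 0.4752 -0.1422  0.4087]
scene catch_top 0.7 [300.7, 224.4] [ 0.4875 -0.1707  0.0632]
scene slot 0.57 [296.8, 227.0] [ 0.5011 -0.1693  0.0639]
```

View pics/wrist2.png

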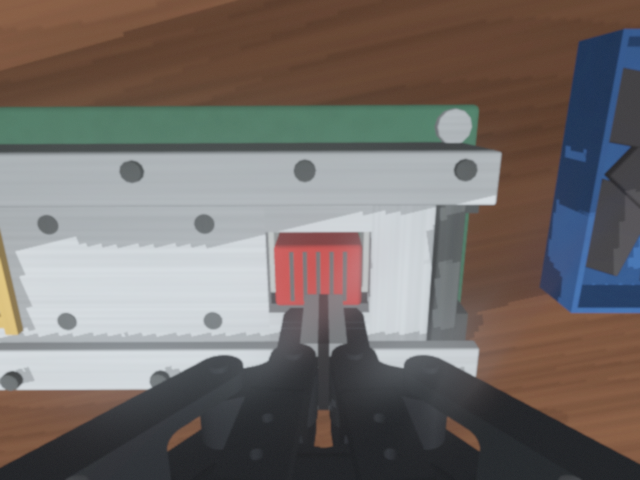

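View pics/scene2.png

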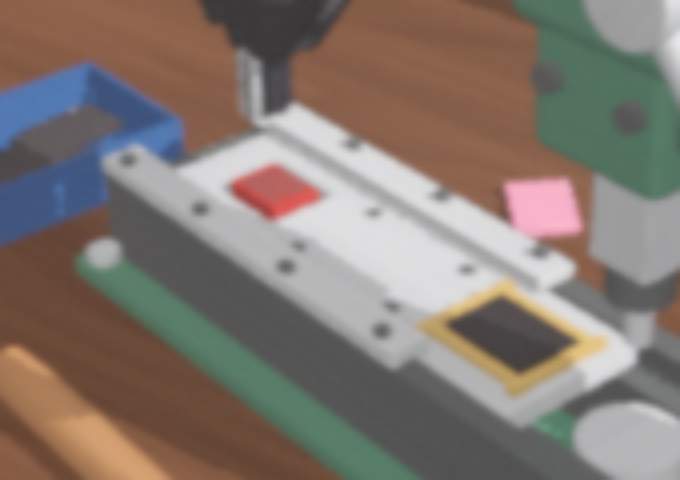

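The fingertips are on the catch line, about 1–2 mm behind its middle; the keeper gap midline agrees to about 1–3 mm. Pressing down.

Call:
apply_moves --pt "0 0 -0.002 0.015 0" --pt "0 0 -0.002 0.03 0" --pt "0 0 -0.002 0.036 0" --pt "0 0 -0.002 0.041 0" --pt "0 0 -0.002 0.046 0" --pt "0 0 -0.002 0.046 0"

```text
t: 3.82
tool_pos: [0.4934, -0.1696, 0.2287]
tool_rot: [-3.125, 0.32, 0.002]
contact_force: [-3.8, 2.3, 6.9]
opening: 0.0
grip_force: 3.1
```

Call:
apply_moves --pt "0 0 0 0.004 0" --pt "0 0 0 0.009 0" --pt "0 0 0 0.009 0"

```text
t: 4.07
tool_pos: [0.4938, -0.1698, 0.2207]
tool_rot: [-3.125, 0.32, -0.0]
contact_force: [-3.8, 2.1, 7.8]
opening: -0.0002
grip_force: 4.3
```

Call:
apply_moves --pt "0 0 0 0.0015 0" --pt "0 0 0 0.0015 0" --pt "0 0 0 0.0015 0"

```text
t: 4.32
tool_pos: [0.4939, -0.1698, 0.2199]
tool_rot: [-3.125, 0.32, 0.0]
contact_force: [-4.2, 2.1, 9.1]
opening: 0.0001
grip_force: 4.4
```

Call:
apply_moves --pt "0 0 -0.003 0 0" --pt "0 0 -0.006 0 0" --pt "0 0 -0.009 0 0" --pt "0 0 -0.012 0 0" --pt "0 0 -0.015 0 0" --pt "0 0 -0.018 0 0" --pt "0 0 -0.018 0 0"

```text
t: 4.9
tool_pos: [0.4988, -0.1538, 0.2216]
tool_rot: [3.119, -0.318, 0.009]
contact_force: [-0.8, -5.1, 8.4]
opening: 0.0002
grip_force: 4.6
```

```bash
python3 - <<'E'
from m import *
p=eyes.get_image("scene"); cv2.imwrite("pics/s3.png",cv2.resize(p["img"][180:300,230:400],None,fx=4,fy=4))
E
```

```text
4.9 0.00021428210400332474 [-0.8426 -5.0621  8.3563]
[[ 0.9794 -0.2021  0.0054  0.4988]
 [-0.202  -0.9794 -0.0067 -0.1538]
 [ 0.0066  0.0055 -1.      0.2216]
 [ 0.      0.      0.      1.    ]]
tool -y heading 78.34081531407638
tip [ 0.4997 -0.1549  0.0486] catch in tool [-0.0057  0.0177  0.1577]
```

View pics/s3.png

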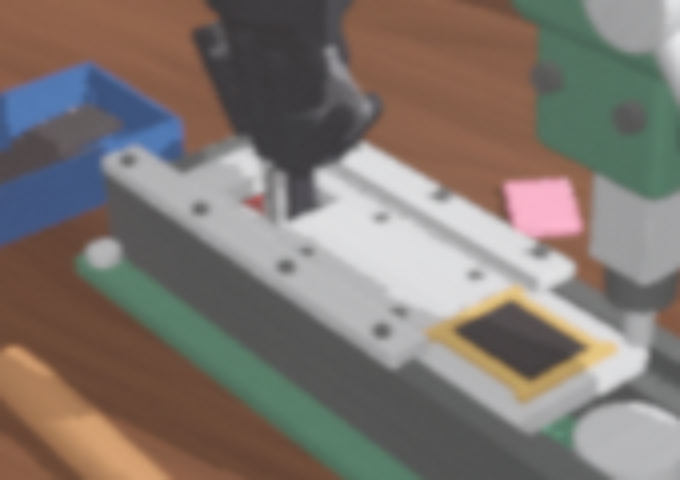

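The slide has started to move: the nest shifted forward. The tip rose slightly, so I'll press a little deeper and carry on.

Call:
apply_moves --pt "0 0 0 0.002 0" --pt "0 0 -0.003 0.0025 0" --pt "0 0 -0.006 0.0025 0" --pt "0 0 -0.009 0.0025 0" --pt "0 0 -0.012 0.0025 0" --pt "0 0 -0.012 0.0025 0"

```text
t: 5.45
tool_pos: [0.5012, -0.142, 0.2188]
tool_rot: [3.119, -0.319, 0.01]
contact_force: [-0.4, -6.0, 5.2]
opening: 0.0001
grip_force: 3.1
```

Call:
apply_moves --pt "0 0 -0.004 0 0" --pt "0 0 -0.008 0 0" --pt "0 0 -0.012 0 0" --pt "0 0 -0.016 0 0" --pt "0 0 -0.02 0 0" --pt "0 0 -0.024 0 0" --pt "0 0 -0.028 0 0" --pt "0 0 -0.032 0 0" --pt "0 0 -0.036 0 0" --pt "0 0 -0.04 0 0" --pt "0 0 -0.044 0 0" --pt "0 0 -0.044 0 0"

```text
t: 6.45
tool_pos: [0.5101, -0.0984, 0.2185]
tool_rot: [3.121, -0.319, 0.009]
contact_force: [0.2, -4.5, 3.5]
opening: -0.0001
grip_force: 2.5
```

Call:
apply_moves --pt "0 0 -0.003 0 0" --pt "0 0 -0.006 0 0" --pt "0 0 -0.009 0 0" --pt "0 0 -0.011 0 0" --pt "0 0 -0.011 0 0"

```text
t: 6.87
tool_pos: [0.5118, -0.0871, 0.2174]
tool_rot: [3.123, -0.32, 0.006]
contact_force: [1.1, -2.6, 0.3]
opening: -0.0001
grip_force: 1.2
```

Call:
apply_moves --pt "0 0 -0.002 0 0" --pt "0 0 -0.004 0 0" --pt "0 0 -0.004 0 0"

```text
t: 7.12
tool_pos: [0.5121, -0.0849, 0.2171]
tool_rot: [3.116, -0.317, 0.004]
contact_force: [-1.9, -16.4, 4.2]
opening: -0.0002
grip_force: 8.0
```

The force rose to 16 N, so the slide is at the end stop. Backing off 6 mm, lifting out, then checking.

Call:
apply_moves --pt "0 0 0.004 0 0" --pt "0 0 0.009 0 0" --pt "0 0 0.009 0 0" --pt "0 0 0.009 -0.02 0" --pt "0 0 0.009 -0.05 0" --pt "0 0 0.02 -0.09 0" --pt "0 0 0.06 -0.13 0" --pt "0 0 0.1 -0.15 0" --pt "0 0 0.1 -0.15 0" --pt "0 0 0.1 -0.15 0"

```text
t: 7.95
tool_pos: [0.4914, -0.1828, 0.3691]
tool_rot: [3.122, -0.325, 0.009]
contact_force: [0.6, -0.4, 0.2]
opening: 0.0001
grip_force: 0.0
```

```bash
python3 - <<'E'
from m import *
p=eyes.get_image("wrist"); cv2.imwrite("pics/w4.png",p["img"])
for n in("catch_top","slot","nest","blank_center"):
    for k in eyes.tip_of(n,p)[:1]: print(n,k["confidence"],k["point"],world(p,k["point"],T))
print("expected nest/punch",C+f*.252)
p=eyes.get_image("scene"); cv2.imwrite("pics/s4.png",cv2.resize(p["img"][180:330,190:440],None,fx=3,fy=3))
for n in("catch_top","slot","nest","blank_center","hammer","oiler","tray"):
    for k in eyes.tip_of(n,p)[:1]: print(n,k["confidence"],k["point"],world(p,k["point"]))
E
```

```text
7.95 0.00010299251866973403 [ 0.6346 -0.4242  0.1547]
[[ 0.9786 -0.2059  0.0052  0.4914]
 [-0.2059 -0.9786 -0.0028 -0.1828]
 [ 0.0057  0.0017 -1.      0.3691]
 [ 0.      0.      0.      1.    ]]
tool -y heading 78.11586024859075
tip [ 0.4923 -0.1833  0.1961] catch in tool [-0.005  -0.0119  0.3051]
blank_center 0.87 [143.8, 393.4] [ 0.5118 -0.1453  0.2573]
expected nest/punch [0.5416 0.0758 0.064 ]
catch_top 0.73 [297.2, 250.3] [ 0.5619 -0.1144  0.0611]
slot 0.68 [298.8, 223.0] [ 0.4859 -0.1773  0.0635]
nest 0.71 [390.1, 281.5] [0.5446 0.0788 0.0661]
blank_center 0.89 [388.1, 281.0] [0.5449 0.0751 0.0657]
hammer 0.73 [267.5, 308.0] [ 0.683  -0.0779  0.0214]
oiler 0.81 [202.5, 259.4] [ 0.6683 -0.2686  0.0351]
tray 0.96 [239.7, 222.3] [ 0.5045 -0.3454  0.0159]
```

View pics/s4.png

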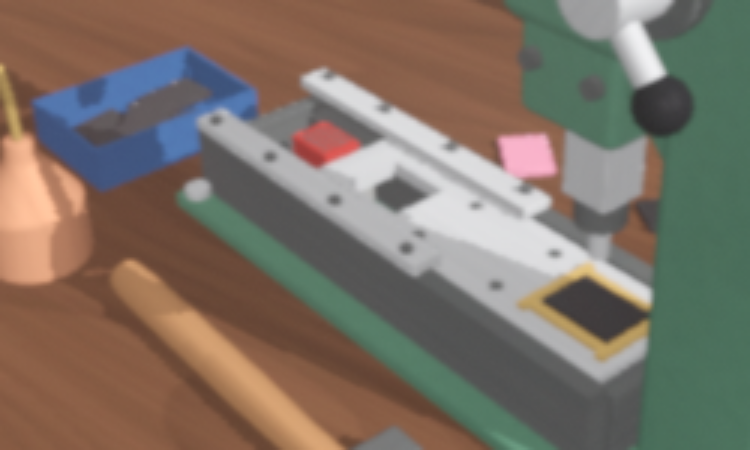

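View pics/w4.png

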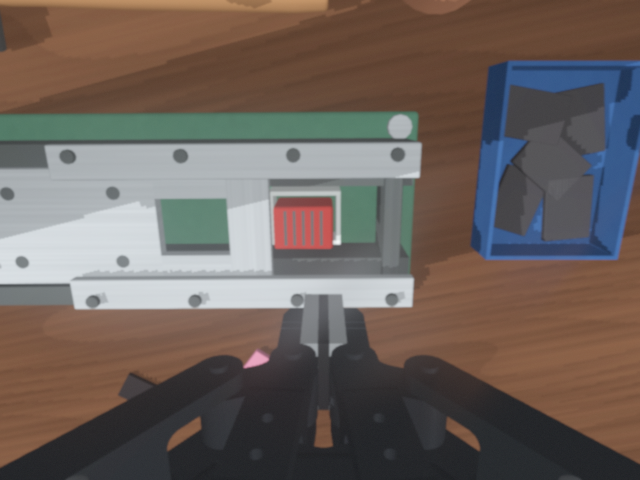

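The catch (wrist 303,224) stands up behind the tail bar. The blank lies in the nest under the punch, measured at (0.545, 0.075) against an expected (0.542, 0.076). The hammer, oil can and tray look undisturbed. Handing in.

```bash
python3 -c "
from station import ctrl; print(ctrl.finish_job())"
```

```text
the job is handed in; nothing more can be done
None
```

The job is handed in: the slide was pushed over the held-down catch to its end stop, the catch is up again behind it, and the blank lies in its nest within about 4 mm of the punch position by camera; the hand-in gave no verdict.

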